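# Consolidate the salvaged heat sinks

### The arm

A 6-joint arm with a two-finger parallel gripper is mounted at the origin on the work surface. World frame = base frame: x ahead of the robot, y to its left, z up, the work surface at z = 0. Lengths are in m, angles in rad, forces in N, time in s.
With the tool pointing down it reaches from about 0.375 to 0.9 m from the base axis. Payload 3.1 kg.
Tool frame: the origin (TCP) lies where the fingers leave the gripper's body, on its centre line; the fingertips stand 73 mm ahead of it and the grasp point (between the pads) lies 54 mm ahead of it; z points along the fingers, y is the line along which they close (so a half turn about z gives the same grasp; the last joint's range is limited). The gripper opens to 85 mm and grips with 20 to 120 N. Pads are 22 mm wide; open, the fingers measure 114 mm over their backs; the gripper's body (76 mm by 85 mm) begins 54 mm behind the grasp point. The pads swing forward as they close: fully open they stand 13 mm farther back than shut.
Start: joints at [1.056, 0.527, 1.433, -0, 1.181, -0.178], TCP at [0.207, 0.59, 0.304] pointing down, gripper open.
Joint ranges: [-3.08, 3.08], [-0.75, 2.2], [0.22, 2.44], [-1.43, 4.57], [0, 2.65], [-2.85, 2.85]. Speed limits (rad/s): [2.79, 2.79, 3.14, 3.14, 3.14, 3.14].

### API

Orientations are given as a unit quaternion [x, y, z, w].
In Python, from station import manip gives the robot as it stands.
- The arm moves only by the tool step_arm, never from a script. Its argument "moves" is one flat list of numbers, 5 for each row, row after row: the opening, from 0 (shut) to 1 (fully open), then the shift along the world's x, y, z scaled (see below), then the turn about the world's z scaled (see below). In form: [fingers, x, y, z, yaw, fingers, x, y, z, yaw, ...]. A call has 1 to 12 rows; each row is the pose to reach, as a shift and turn from the pose commanded when the call began, turning the shorter way round; what a row does not reach only later rows make up. The controller multiplies each number of a shift by 200 mm and each number of a turn by pi rad. A row lasts 1/8 s, in which the tool goes at most 62.5 mm and 10.7 degrees, less where a joint would pass 70% of its speed; a pose out of reach is approached as far as the arm can. A call with a number of a shift or a turn outside -1 to 1 is refused whole. A call with a gripper value outside its range is refused whole. The fingers move at their own pace and stop on an object; "grip_force" is the grip in N (left out, the last holds). Time passes only in rows, so rows that repeat a pose let the fingers close. It gives the time, the measured TCP pose, the force, the opening and the grip force at its end, in the units of the state.
- manip.sense(): the state, without advancing time (a new reading comes with each control period).
- manip.snapshot(name): name is "scene" or "top" or "wrist"; returns a dict with "color" (420x560x3 uint8, blue, green, red), "z_map" (420x560 float32, m along the optical axis (not along the pixel's ray), 0 where there is no reading), "fovy" (degrees; the focal length in pixels is half the picture's height over the tangent of half this angle, whatever the lens; pixels are square), "cx", "cy" (the principal point, pixels), "R" (3x3) and "t" (3): a world point X has camera coordinates R X + t; the wrist camera has in their place "mount" (4x4, takes a point from camera to tool coordinates, whose origin is the TCP and whose axes are the flange's). Camera axes: x right, y down, z forward; pixel columns grow to the right and rows downward; lengths in m; the calibration is good to about 2 mm. A picture is of the moment at which its call begins: read the wrist's pose just before it.
- manip.sign_off(): hands the job in; it is judged then, once.
The state is a dict: "t": time; "q": joint angles; "qd": joint speeds; "tau": joint torques, N m; "tcp_pos": TCP position; "tool_rot": TCP orientation; "force": force on the tool from outside, world axes, zero at the start; "ft_torque": the same for the moment, N m; "finger_gap": opening from 0.0 (shut) to 1.0 (fully open); "gripper_force": force on a finger pad.
Only numpy, scipy, OpenCV 4.12 (cv2) and the standard library are available. Lean on these libraries where they do the work, as an engineer would, in place of code of your own. Each camera call takes 0.05 s, during which the arm holds its last target. There are 200 camera calls.

### The job

On this electronics recovery bench, fill the four-pocket dark grey tray with the finned rectangular heat sinks, one upright in each pocket: take the two standing loose on the bench and the one in the small two-pocket tray, and keep the one already there. Only once the four-pocket tray is full, stack the emptied small tray squarely on top of the other, empty small tray. Leave the plain aluminium housing and the round cooler where they are.

Things in the scene. Friction and masses are not known exactly. Their poses are not given: they have to be found in the camera images.
- big_tray: Dark grey four-pocket tray, fixed to the bench, outside 126 (x) x 140 (y) x 25 mm. Four pockets, each 58 (x) x 62 (y) mm, centred at x = +-31, y = +-36 mm in its frame; 4 mm wall between pockets in x, 10 mm rib between pockets in y. Floor 4 mm thick, rim 25 mm above the bench, outer walls 3 mm; origin at the centre of the underside, z up. It may lie at any yaw.
- part_tray: Dark grey two-pocket tray, loose, about 90 g, outside 64 (x) x 140 (y) x 25 mm, two pockets 58 (x) x 62 (y) mm centred at y = +36 and -36 mm, with a rib 10 mm thick (y) between them, along x at y = 0, as high as the rim: grip it there. Floor 4 mm thick, rim 25 mm above the bench, outer walls 3 mm; origin at the centre of the underside, z up. One pocket holds sink_c at the start. It may lie at any yaw.
- empty_tray: Dark grey two-pocket tray, same shape, size and frame as part_tray, but fixed to the bench and empty; rim 25 mm above the bench. part_tray stacks flat on its rim (its underside then 25 mm up), long sides parallel, either way round. It may lie at any yaw.
- sink_a: Finned heat sink, bare aluminium block 46 (x) x 34 (y) x 48 mm tall, five upright fins running along its x (seen from above as five parallel lines), about 90 g. Origin at the centre of its underside, z up. Starts loose on the bench.
- sink_b: Finned heat sink, bare aluminium block 46 (x) x 34 (y) x 48 mm tall, five upright fins running along its x (seen from above as five parallel lines), about 90 g. Origin at the centre of its underside, z up. Starts loose on the bench.
- sink_c: Finned heat sink, bare aluminium block 46 (x) x 34 (y) x 48 mm tall, five upright fins running along its x (seen from above as five parallel lines), about 90 g. Origin at the centre of its underside, z up. Starts in one pocket of part_tray, standing on the pocket floor, its x roughly along the tray's x.
- sink_d: Finned heat sink, bare aluminium block 46 (x) x 34 (y) x 48 mm tall, five upright fins running along its x (seen from above as five parallel lines), about 90 g. Origin at the centre of its underside, z up. Starts in one pocket of big_tray (x = +31, y = +36 mm), its x roughly along the tray's x; it belongs there.
- housing: Look-alike to leave alone: plain closed aluminium housing 47 x 35 x 48 mm without fins, flat lid with four dark screws. Loose, stands on the bench. Origin at the centre of its underside.
- round_cooler: Look-alike to leave alone: round aluminium cooler, diameter 44 mm, 48 mm tall, a stack of flat discs. Loose, stands on the bench. Origin at the centre of its underside.
Not all that is in view belongs to the job. Leave any purple look-alike of the part_tray alone.

How it is judged:
On the way, in this order (a step that is already met when the one before it is completed fails the run):
1. all four heat sinks stand in the four-pocket tray, one in each pocket ((x of sink_a in the frame of big_tray between -0.045 and -0.017 m or x of sink_a in the frame of big_tray between 0.017 and 0.045 m) and (y of sink_a in the frame of big_tray between -0.052 and -0.02 m or y of sink_a in the frame of big_tray between 0.02 and 0.052 m) and z of sink_a in the frame of big_tray between 0 and 0.008 m and angle between each of sink_a, sink_b, sink_c, sink_d's own z axis and vertical below 0.12 rad and (x of sink_b in the frame of big_tray between -0.045 and -0.017 m or x of sink_b in the frame of big_tray between 0.017 and 0.045 m) and (y of sink_b in the frame of big_tray between -0.052 and -0.02 m or y of sink_b in the frame of big_tray between 0.02 and 0.052 m) and z of sink_b in the frame of big_tray between 0 and 0.008 m and (x of sink_c in the frame of big_tray between -0.045 and -0.017 m or x of sink_c in the frame of big_tray between 0.017 and 0.045 m) and (y of sink_c in the frame of big_tray between -0.052 and -0.02 m or y of sink_c in the frame of big_tray between 0.02 and 0.052 m) and z of sink_c in the frame of big_tray between 0 and 0.008 m and (x of sink_d in the frame of big_tray between -0.045 and -0.017 m or x of sink_d in the frame of big_tray between 0.017 and 0.045 m) and (y of sink_d in the frame of big_tray between -0.052 and -0.02 m or y of sink_d in the frame of big_tray between 0.02 and 0.052 m) and z of sink_d in the frame of big_tray between 0 and 0.008 m), for 0.2 s.
2. the emptied small tray lies squarely on the empty small tray (x of part_tray in the frame of empty_tray between -0.012 and 0.012 m and y of part_tray in the frame of empty_tray between -0.014 and 0.014 m and z of part_tray in the frame of empty_tray between 0.021 and 0.03 m and angle between the x axis of part_tray and the x axis of empty_tray, either way round below 0.15 rad and angle between part_tray's own z axis and vertical below 0.06 rad), for 0.2 s.
At the end, for the whole second after the job is handed in: The four sinks stand upright on the floors of the big tray, one per pocket, within 14 mm (tray x) and 16 mm (y) of its centre; the emptied tray lies flat on the empty one within 12 mm (x), 14 mm (y), 0.15 rad; housing and round cooler within 20 mm of their start; all at rest and released (all of step 1 and all of step 2 and linear speed of each of sink_a, sink_b, sink_c, sink_d, part_tray below 0.02 m/s and distance of each of housing, round_cooler from where it was at the start of the episode below 0.02 m); the robot touches nothing.
It fails at once if the plain housing is moved by more than 20 mm (distance of housing from where it was at the start of the episode above 0.02 m).
It fails at once if the round cooler is moved by more than 20 mm (distance of round_cooler from where it was at the start of the episode above 0.02 m).
It also fails if it takes over 120 s, if anything falls off the work surface, if the arm or the gripper's body presses on something with over 40 N, if the wrist force passes 120 N, or if a joint passes its speed limit or range.

## Working session

There is one attempt and no reset: what is moved stays moved. The work goes in short steps, Python scripts to look and compute and a tool call to move; the robot and the scene stay as the last step left them, time stands still between calls to the robot, and variables do not carry over. Pictures are saved under pics/ and viewed, at most 14 in all, crops included, and the job is handed in when it is done.

Besides the shell and the picture viewer there is one more tool, called after "Request:" as name(argument=value, ...) on one line, values as JSON. step_arm: Moves the arm, as the interface text tells. Its arguments: {"type":"object","properties":{"moves":{"type":"array","items":{"type":"number"}},"grip_force":{"type":"number"}},"required":["moves"]}

```bash
mkdir -p pics
cat > h.py <<'E'
import numpy as np, cv2
from station import manip
def cloud(s):
    z=s["z_map"]; h,w=z.shape; f=h/2/np.tan(np.radians(s["fovy"])/2)
    u,v=np.meshgrid(np.arange(w),np.arange(h))
    P=np.stack([(u-s["cx"])/f*z,(v-s["cy"])/f*z,z],-1)
    if "R" in s: W=(P-s["t"])@np.array(s["R"])
    else:
        from scipy.spatial.transform import Rotation as R
        st=s["st"]; M=np.array(s["mount"]); T=P@M[:3,:3].T+M[:3,3]
        W=T@R.from_quat(st["tool_rot"]).as_matrix().T+st["tcp_pos"]
    W[z==0]=np.nan
    return W
def snap(n):
    st=manip.sense(); s=manip.snapshot(n); s["st"]=st; return s
E
python3 - <<'E'
from h import *
import pickle
for n in("top","scene"):
    s=snap(n); cv2.imwrite(f"pics/{n}0.png",s["color"]); pickle.dump(s,open(n+".pkl","wb"))
    W=cloud(s); print(n,W[210,280],W[50,50],W[370,510])
st=manip.sense();print(st)
E
```

```text
top [ 4.52610758e-01 -3.27663239e-02 -4.31665914e-04] [0.8183904  0.48403513 0.06850727] [ 0.09604208 -0.52133649 -0.00258955]
scene [ 0.39980374  0.05290495 -0.00213542] [-1.7297627   0.6397348  -0.14916033] [ 1.0351312   0.64579499 -0.74839801]
{'t': 0.1, 'q': array([ 1.05546121e+00,  5.28417020e-01,  1.43377208e+00, -2.72972320e-06,
        1.18137895e+00, -1.78524982e-01]), 'qd': array([ 3.29380004e-05, -2.55872203e-03, -2.04627048e-03, -3.72483971e-04,
       -2.80743758e-04,  1.42807933e-04]), 'tau': array([ 1.70700118e-04, -4.43308818e+01, -1.78585804e+01, -1.72799223e-04,
        3.83216902e-03, -4.29217366e-06]), 'tcp_pos': array([0.20628783, 0.5894492 , 0.30300506]), 'tool_rot': array([ 1.67609600e-01,  9.85852954e-01, -9.29278959e-04, -3.34641815e-04]), 'force': array([-0.64499174, -0.56974106,  0.15184492]), 'ft_torque': array([-0.02086504,  0.00795756,  0.0124965 ]), 'gripper_force': 0.0, 'finger_gap': 0.9990299363050584}
```

View pics/top0.png

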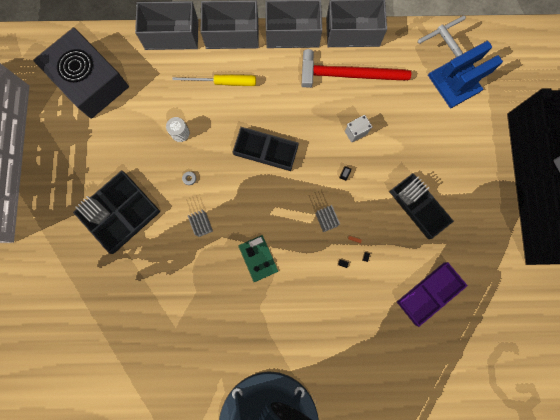

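View pics/scene0.png

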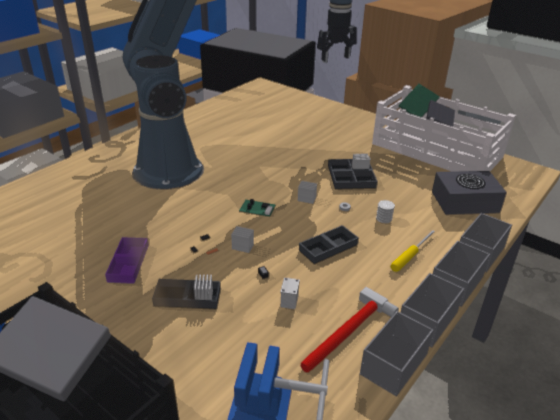

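The top view shows the big tray at (117,212), loose finned sinks at (200,220) and (325,215), part_tray with its sink at (420,206), and the empty tray at (266,149). The look-alikes are the housing (358,127) with screws, the round cooler (177,128) and the purple tray (432,294).

Run:
```python
from h import *
import pickle
s=pickle.load(open("top.pkl","rb")); W=cloud(s)
B={"big":(65,165,165,260),"a":(180,190,215,240),"b":(305,185,345,235),"part":(380,165,460,245),"empty":(225,120,305,175),"hous":(340,110,378,143),"round":(163,113,193,143)}
for n,(x0,y0,x1,y1) in B.items():
    P=W[y0:y1,x0:x1].reshape(-1,3); P=P[~np.isnan(P[:,0])]
    for lo,hi in((.018,.033),(.038,.06),(.012,.06)):
        Q=P[(P[:,2]>lo)&(P[:,2]<hi)]
        if len(Q)<8: continue
        c,sz,a=cv2.minAreaRect((Q[:,:2]*1000).astype(np.float32))
        print(n,lo,len(Q),"c",np.round(c,1),"sz",np.round(sz,1),"ang",round(a,1),"zmed",round(np.median(Q[:,2])*1000,1))
img=s["color"]
cr=lambda x0,y0,x1,y1:cv2.resize(img[y0:y1,x0:x1],(390,290),interpolation=cv2.INTER_CUBIC)
cv2.imwrite("pics/crop1.png",np.vstack([np.hstack([cr(60,165,180,254),cr(165,165,285,254)]),np.hstack([cr(290,165,410,254),cr(360,165,480,254)])]))
```

```text
big 0.018 991 c [453.4 335.1] sz [128.2 140.8] ang 42.7 zmed 23.9
big 0.038 277 c [454.7 382. ] sz [47.9 34.7] ang 45.4 zmed 49.8
big 0.012 1585 c [453.4 335. ] sz [128.4 140.8] ang 42.7 zmed 24.1
a 0.018 103 c [422.3 144.2] sz [45.7 33.6] ang 19.0 zmed 25.7
a 0.038 196 c [422.5 145.3] sz [46.1 34.5] ang 21.2 zmed 46.5
a 0.012 365 c [422.5 145.3] sz [46.3 34.5] ang 21.0 zmed 40.0
b 0.018 117 c [ 428.2 -135.3] sz [45.7 32.3] ang 20.8 zmed 26.4
b 0.038 199 c [ 428.6 -136. ] sz [46.2 34.3] ang 20.3 zmed 46.3
b 0.012 379 c [ 428.6 -136. ] sz [46.2 34.3] ang 20.3 zmed 39.1
part 0.018 506 c [ 455.5 -350.5] sz [140.3  66.2] ang 35.8 zmed 23.4
part 0.038 169 c [ 486.6 -329.5] sz [34.  46.8] ang 41.1 zmed 49.9
part 0.012 923 c [ 455.5 -350.5] sz [140.3  66.2] ang 35.8 zmed 23.3
empty 0.018 428 c [596.3  -0.8] sz [140.1  66.4] ang 72.7 zmed 23.6
empty 0.012 548 c [596.3  -0.7] sz [140.5  66.4] ang 72.7 zmed 22.8
hous 0.018 52 c [ 623.5 -213.2] sz [53.9 24.8] ang 82.9 zmed 25.1
hous 0.038 332 c [ 636.3 -215.1] sz [35.5 48.7] ang 27.6 zmed 46.8
hous 0.012 426 c [ 636.3 -215.1] sz [35.5 48.7] ang 27.6 zmed 46.2
round 0.018 57 c [631.7 194.6] sz [21.2 43.4] ang 32.5 zmed 23.7
round 0.038 304 c [641.  200.7] sz [41.3 43. ] ang 89.2 zmed 47.0
round 0.012 390 c [641. 200.] sz [43.3 42.3] ang 1.2 zmed 46.5
```

View pics/crop1.png

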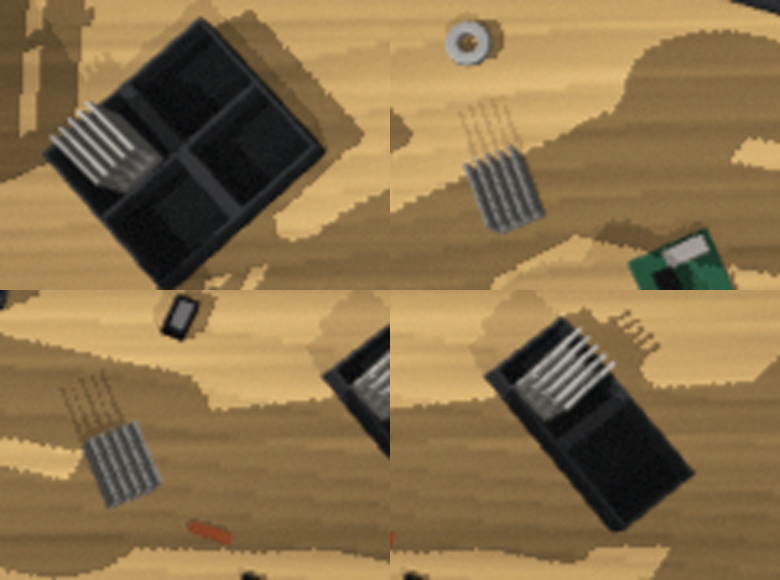

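Fits agree with the stated sizes: sinks 46x34, trays 128x141 and 140x66, and sink_d comes out at big-tray (+33,+34) as it should. The crop confirms the four finned blocks. I'm moving to sink_a.

Request:
step_arm(moves=[1,1,-1,0,0.224,1,1,-1,0,0.224,1,1,-1,0,0.224,1,1,-1,0,0.224,1,1,-1,0,0.224,1,1,-1,0,0.224], grip_force=40)

```text
t: 0.85
tcp_pos: [0.4088, 0.3876, 0.3036]
tool_rot: [-0.18, 0.984, -0.0, -0.0]
force: [0.1, -0.3, -0.8]
finger_gap: 0.997
gripper_force: 0.0
```

Request:
step_arm(moves=[1,0.0775,-1,-0.5,0,1,0.0775,-1,-0.5,0,1,0.0775,-1,-0.5,0,1,0.0775,-1,-0.5,0,1,0.0775,-1,-0.5,0])

```text
t: 1.48
tcp_pos: [0.4209, 0.1889, 0.2028]
tool_rot: [-0.181, 0.984, 0.0, -0.002]
force: [-0.0, 0.6, 0.1]
finger_gap: 0.995
gripper_force: 0.0
```

Request:
step_arm(moves=[1,0,-0.2235,0,0,1,0,-0.2235,0,0,1,0,-0.2235,0,0])

```text
t: 1.85
tcp_pos: [0.4223, 0.1465, 0.2044]
tool_rot: [-0.183, 0.983, 0.0, 0.001]
force: [-0.3, 0.2, -0.9]
finger_gap: 1.001
gripper_force: 0.0
```

Request:
step_arm(moves=[1,0,0,-0.3,0,1,0,0,-0.54,0,1,0,0,-0.54,0,1,0,0,-0.54,0,0,0,0,-0.54,0,0,0,0,-0.54,0,0,0,0,-0.54,0,0,0,0,-0.54,0,0,0,0,-0.54,0,0,0,0,-0.4,0,0,0,0,0,0,0,0,0,0,0])

```text
t: 3.35
tcp_pos: [0.4231, 0.1452, 0.2072]
tool_rot: [-0.182, 0.983, -0.0, 0.003]
force: [0.4, 0.2, -0.6]
finger_gap: 0.389
gripper_force: 40.6
```

Request:
step_arm(moves=[0,-0.0815,0.9765,0,0.1206,0,-0.0815,0.9765,0,0.1206,0,-0.0815,0.9765,0,0.1206,0,-0.0815,0.9765,0,0.1206,0,-0.0815,0.9765,0,0.1206,0,-0.0815,0.9765,0,0.1206])

```text
t: 4.1
tcp_pos: [0.4055, 0.339, 0.2038]
tool_rot: [-0.364, 0.932, -0.0, -0.001]
force: [0.4, 0.6, 0.3]
finger_gap: 0.39
gripper_force: 40.5
```

Request:
step_arm(moves=[0,0,0,-0.25,0,0,0,0,-0.45,0,0,0,0,-0.51,0,0,0,0,-0.51,0,0,0,0,-0.51,0])

```text
t: 4.72
tcp_pos: [0.4065, 0.34, 0.1027]
tool_rot: [-0.364, 0.932, 0.0, 0.001]
force: [-0.9, 0.4, -0.6]
finger_gap: 0.392
gripper_force: 41.6
```

Request:
step_arm(moves=[0,0,0,-0.005,0,0.6,0,0,-0.005,0,0.6,0,0,-0.005,0,0.6,0,0,-0.005,0,0.6,0,0,0.2,0,0.6,0,0,0.51,0,0.6,0,0,0.51,0,0.6,0,0,0.51,0])

```text
t: 5.72
tcp_pos: [0.4054, 0.3404, 0.204]
tool_rot: [-0.364, 0.931, -0.0, 0.0]
force: [0.1, -0.6, 0.3]
finger_gap: 0.596
gripper_force: 0.0
```

```bash
cat > chk.py <<'E'
from h import *
# sinks in big tray frame, by tops seen from the top camera
s=snap("top"); W=cloud(s); P=W[150:270,50:180].reshape(-1,3)
a=np.radians(42.7); M=np.array([[np.cos(a),np.sin(a)],[-np.sin(a),np.cos(a)]])
L=(P[:,:2]*1000-[453.4,335.1])@M.T; z=P[:,2]*1000
for X in(-1,1):
    for Y in(-1,1):
        m=(abs(L[:,0]-31*X)<31)&(abs(L[:,1]-36*Y)<36)&(z>38)&(z<70)
        if m.sum()>20: c,sz,an=cv2.minAreaRect(L[m].astype(np.float32)); print(X,Y,np.round(c,1),np.round(sz,1),round(an,1),"ztop",np.percentile(z[m],90).round(1))
cv2.imwrite("pics/chk.png",s["color"])
E
python3 chk.py
```

```text
-1 1 [-31.5  35.6] [48.8 34.5] 1.0 ztop 52.6
1 1 [24.2 27.3] [31.6 44.7] 67.2 ztop 51.4
```

Request:
step_arm(moves=[0.9,0.112,-1,0,-0.1244,0.9,0.112,-1,0,-0.1244,0.9,0.112,-1,0,-0.1244,0.9,0.112,-1,0,-0.1244])

```text
t: 6.28
tcp_pos: [0.4275, 0.1375, 0.2024]
tool_rot: [-0.174, 0.985, 0.0, -0.002]
force: [1.0, -0.2, -0.7]
finger_gap: 0.9
gripper_force: 0.0
```

Request:
step_arm(moves=[0.9,0,-1,0,0,0.9,0,-1,0,0,0.9,0,-1,0,0,0.9,0,-1,0,0])

```text
t: 6.78
tcp_pos: [0.4285, -0.0622, 0.203]
tool_rot: [-0.174, 0.985, 0.0, -0.0]
force: [1.4, -0.0, -0.6]
finger_gap: 0.895
gripper_force: 0.0
```

Request:
step_arm(moves=[0.9,0,-0.383,0,0,0.9,0,-0.383,0,0,0.9,0,-0.383,0,0,0.9,0,-0.383,0,0])

```text
t: 7.28
tcp_pos: [0.4274, -0.134, 0.2035]
tool_rot: [-0.177, 0.984, 0.001, -0.001]
force: [0.8, 0.8, -0.2]
finger_gap: 0.901
gripper_force: 0.0
```

Request:
step_arm(moves=[0.9,0,0,-0.3,0,0.9,0,0,-0.54,0,0.9,0,0,-0.54,0,0.9,0,0,-0.54,0,0,0,0,-0.54,0,0,0,0,-0.54,0,0,0,0,-0.54,0,0,0,0,-0.54,0,0,0,0,-0.54,0,0,0,0,-0.4,0,0,0,0,0,0,0,0,0,0,0])

```text
t: 8.78
tcp_pos: [0.4291, -0.1368, 0.2075]
tool_rot: [-0.176, 0.984, -0.002, 0.003]
force: [-1.0, 0.2, -0.9]
finger_gap: 0.393
gripper_force: 40.5
```

Request:
step_arm(moves=[0,0,1,0,0.1244,0,0,1,0,0.1244,0,0,1,0,0.1244,0,0,1,0,0.1244])

```text
t: 9.28
tcp_pos: [0.4268, 0.067, 0.2046]
tool_rot: [-0.367, 0.93, 0.0, 0.0]
force: [0.3, -0.3, -0.9]
finger_gap: 0.388
gripper_force: 40.5
```

Request:
step_arm(moves=[0,0.36,1,0,0,0,0.36,1,0,0,0,0.36,1,0,0,0,0.36,1,0,0,0,0.36,1,0,0])

```text
t: 9.9
tcp_pos: [0.501, 0.2646, 0.2042]
tool_rot: [-0.365, 0.931, -0.0, 0.001]
force: [-0.6, -0.1, -0.7]
finger_gap: 0.39
gripper_force: 40.5
```

Request:
step_arm(moves=[0,0,0.328,0,0,0,0,0.328,0,0,0,0,0.328,0,0,0,0,0.328,0,0])

```text
t: 10.4
tcp_pos: [0.5, 0.3275, 0.2039]
tool_rot: [-0.363, 0.932, -0.0, -0.001]
force: [-0.2, 0.1, -1.0]
finger_gap: 0.39
gripper_force: 40.5
```

Request:
step_arm(moves=[0,0,0,-0.25,0,0,0,0,-0.45,0,0,0,0,-0.515,0,0,0,0,-0.515,0,0,0,0,-0.515,0,0.6,0,0,-0.515,0,0.6,0,0,-0.515,0,0.6,0,0,-0.515,0,0.6,0,0,-0.3,0,0.6,0,0,0,0,0.6,0,0,0,0])

```text
t: 11.78
tcp_pos: [0.5027, 0.3308, 0.2089]
tool_rot: [-0.364, 0.931, 0.0, 0.006]
force: [0.1, -0.5, -0.5]
finger_gap: 0.598
gripper_force: 0.0
```

Request:
step_arm(moves=[0.9,-0.07,-1,0,-0.25,0.9,-0.07,-1,0,-0.25,0.9,-0.07,-1,0,-0.25,0.9,-0.07,-1,0,-0.25,0.9,-0.07,-1,0,-0.25])

```text
t: 12.4
tcp_pos: [0.4857, 0.1283, 0.2033]
tool_rot: [0.021, 1.0, -0.0, -0.001]
force: [-1.3, 0.1, 0.1]
finger_gap: 0.903
gripper_force: 0.0
```

Request:
step_arm(moves=[0.9,0,-1,0,-0.259,0.9,0,-1,0,-0.259,0.9,0,-1,0,-0.259,0.9,0,-1,0,-0.259,0.9,0,-1,0,-0.259])

```text
t: 13.02
tcp_pos: [0.4867, -0.0711, 0.2035]
tool_rot: [0.415, 0.91, 0.0, -0.0]
force: [0.2, 0.0, -0.0]
finger_gap: 0.902
gripper_force: 0.0
```

Request:
step_arm(moves=[0.9,0,-1,0,0,0.9,0,-1,0,0,0.9,0,-1,0,0,0.9,0,-1,0,0])

```text
t: 13.52
tcp_pos: [0.4874, -0.2739, 0.2036]
tool_rot: [0.414, 0.91, -0.001, 0.001]
force: [-0.2, 1.0, 0.3]
finger_gap: 0.9
gripper_force: 0.0
```

Request:
step_arm(moves=[0.9,0,-0.2955,0,0,0.9,0,-0.2955,0,0,0.9,0,-0.2955,0,0,0.9,0,-0.2955,0,0])

```text
t: 14.02
tcp_pos: [0.4861, -0.3273, 0.2035]
tool_rot: [0.413, 0.911, 0.001, -0.001]
force: [1.1, 0.3, -0.4]
finger_gap: 0.903
gripper_force: 0.0
```

```bash
python3 chk.py
python3 - <<'E'
from h import *
s=snap("wrist"); cv2.imwrite("pics/w1.png",s["color"]); W=cloud(s); P=W.reshape(-1,3)
m=(P[:,2]>.04)&(P[:,2]<.06)&(np.hypot(P[:,0]-.4866,P[:,1]+.3295)<.045)
print(m.sum(), cv2.minAreaRect((P[m,:2]*1000).astype(np.float32)), manip.sense()["tool_rot"])
E
```

```text
-1 1 [-31.7  35.5] [34.4 47.3] 89.9 ztop 52.4
1 -1 [ 29.6 -37. ] [34.3 46.6] 89.6 ztop 53.0
1 1 [32.9 33.7] [48.1 35.1] 3.1 ztop 52.8
1585 ((488.1443176269531, -329.9241027832031), (34.26000213623047, 46.970741271972656), 40.504722595214844) [ 4.12782491e-01  9.10829457e-01  2.56046901e-04 -4.99210054e-04]
```

View pics/w1.png

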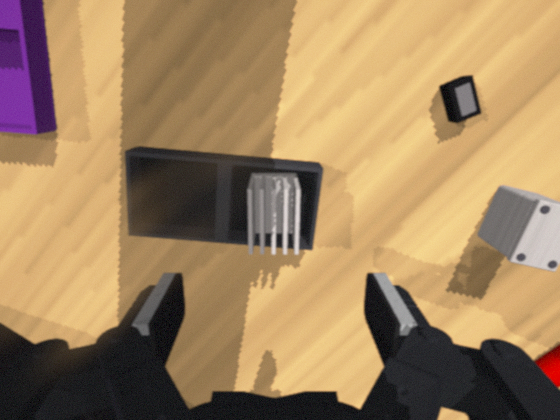

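Three sinks stand correctly in the big tray. The wrist view shows sink_c at (273,215) in the part tray and agrees with the plan to 2 mm. I'll grasp it now.

Request:
step_arm(moves=[0.9,0.005,0,-0.3,0,0.9,0.005,0,-0.515,0,0.9,0.005,0,-0.515,0,0.9,0.005,0,-0.515,0,0,0.005,0,-0.515,0,0,0.005,0,-0.515,0,0,0.005,0,-0.515,0,0,0.005,0,-0.515,0,0,0.005,0,-0.515,0,0,0.005,0,-0.4,0,0,0.005,0,0,0,0,0.005,0,0,0])

```text
t: 15.62
tcp_pos: [0.4884, -0.3309, 0.2077]
tool_rot: [0.414, 0.91, -0.001, 0.003]
force: [0.6, -0.6, -1.5]
finger_gap: 0.392
gripper_force: 40.7
```

Request:
step_arm(moves=[0,0,1,0,0.2,0,0,1,0,0.2,0,0,1,0,0.2,0,0,1,0,0.2,0,0,1,0,0.2])

```text
t: 16.25
tcp_pos: [0.4866, -0.1282, 0.2036]
tool_rot: [0.111, 0.994, 0.0, -0.001]
force: [0.2, -1.5, -1.4]
finger_gap: 0.391
gripper_force: 40.7
```

Request:
step_arm(moves=[0,0,1,0,0.2,0,0,1,0,0.2,0,0,1,0,0.2,0,0,1,0,0.2,0,0,1,0,0.2])

```text
t: 16.88
tcp_pos: [0.4876, 0.0705, 0.2037]
tool_rot: [-0.2, 0.98, -0.0, 0.0]
force: [0.2, -0.6, -0.7]
finger_gap: 0.39
gripper_force: 40.8
```

Request:
step_arm(moves=[0,-0.163,1,0,0.109,0,-0.163,1,0,0.109,0,-0.163,1,0,0.109,0,-0.163,1,0,0.109,0,-0.163,1,0,0.109])

```text
t: 17.5
tcp_pos: [0.4552, 0.2697, 0.2037]
tool_rot: [-0.364, 0.931, -0.0, 0.0]
force: [0.6, -0.9, -1.3]
finger_gap: 0.39
gripper_force: 40.8
```

Request:
step_arm(moves=[0,0,0.0855,0,0,0,0,0.0855,0,0,0,0,0.0855,-0.25,0,0,0,0.0855,-0.45,0,0,0,0.0855,-0.51,0,0,0,0.0855,-0.51,0,0,0,0.0855,-0.51,0])

```text
t: 18.38
tcp_pos: [0.4553, 0.2873, 0.1026]
tool_rot: [-0.364, 0.931, -0.0, 0.001]
force: [0.5, 0.6, -1.4]
finger_gap: 0.387
gripper_force: 42.5
```

Request:
step_arm(moves=[0.6,0,0,0,0,0.6,0,0,0,0,0.6,0,0,0,0,0.6,0,0,0.2,0,0.6,0,0,0.51,0,0.6,0,0,0.51,0,0.6,0,0,0.51,0])

```text
t: 19.25
tcp_pos: [0.4541, 0.2874, 0.204]
tool_rot: [-0.364, 0.931, -0.0, 0.0]
force: [0.1, -0.6, 0.0]
finger_gap: 0.6
gripper_force: 0.0
```

Request:
step_arm(moves=[0.5,0,-1,0,-0.2,0.5,0,-1,0,-0.2,0.5,0,-1,0,-0.2,0.5,0,-1,0,-0.2,0.5,0,-1,0,-0.2])

```text
t: 19.88
tcp_pos: [0.4537, 0.0864, 0.2025]
tool_rot: [-0.058, 0.998, 0.0, -0.002]
force: [-0.3, 0.0, -0.4]
finger_gap: 0.497
gripper_force: 0.0
```

Request:
step_arm(moves=[0.5,0,-1,0,-0.2,0.5,0,-1,0,-0.2,0.5,0,-1,0,-0.2,0.5,0,-1,0,-0.2,0.5,0,-1,0,-0.2])

```text
t: 20.5
tcp_pos: [0.4545, -0.1125, 0.2031]
tool_rot: [0.252, 0.968, 0.0, -0.001]
force: [0.2, -0.1, -0.5]
finger_gap: 0.501
gripper_force: 0.0
```

```bash
python3 chk.py
python3 - <<'E'
from h import *
s=snap("top"); W=cloud(s); P=W[165:245,380:460].reshape(-1,3); P=P[(P[:,2]>.015)&(P[:,2]<.035)]
print(cv2.minAreaRect((P[:,:2]*1000).astype(np.float32)))
E
```

```text
((0.0, 0.0), (0.0, 0.0), 0.0)
```

View pics/chk.png

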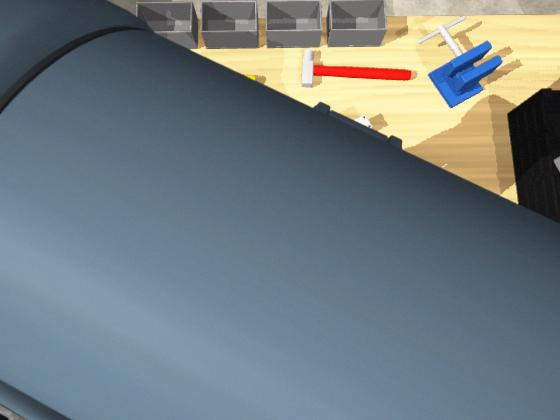

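The arm hides the top view here, so I'll move on and look again afterwards.

Request:
step_arm(moves=[0.5,0,-1,0,-0.138,0.5,0,-1,0,-0.138,0.5,0,-1,0,-0.138,0.5,0,-1,0,-0.138,0.5,0,-1,0,-0.138])

```text
t: 21.22
tcp_pos: [0.4546, -0.3113, 0.2034]
tool_rot: [0.454, 0.891, 0.0, -0.001]
force: [0.3, 0.3, -0.7]
finger_gap: 0.497
gripper_force: 0.0
```

```bash
python3 chk.py
python3 - <<'E'
from h import *
s=snap("wrist"); P=cloud(s).reshape(-1,3); P=P[(P[:,2]>.018)&(P[:,2]<.03)&(np.hypot(P[:,0]-.4555,P[:,1]+.3505)<.085)]
print(len(P),cv2.minAreaRect((P[:,:2]*1000).astype(np.float32)))
E
```

```text
-1 -1 [-33.  -36.7] [47.6 34.5] 0.5 ztop 52.5
-1 1 [-31.7  35.5] [46.9 34.4] 0.9 ztop 52.4
1 -1 [ 29.4 -36.8] [47.1 34.3] 0.3 ztop 52.7
1 1 [32.6 33.6] [46.7 35. ] 2.8 ztop 52.3
3988 ((456.45599365234375, -350.4233093261719), (140.4638214111328, 65.2332992553711), 35.9861946105957)
```

All four sinks are seated, within 3 mm of the pocket centres. Next I grip the rib of the part tray.

Request:
step_arm(moves=[0.5,0.005,-0.1905,0,0,0.5,0.005,-0.1905,0,0,0.5,0.005,-0.1905,-0.3,0,0.5,0.005,-0.1905,-0.55,0,0.5,0.005,-0.1905,-0.61,0,0.5,0.005,-0.1905,-0.61,0,0,0.005,-0.1905,-0.61,0,0,0.005,-0.1905,-0.61,0,0,0.005,-0.1905,-0.61,0,0,0.005,-0.1905,-0.61,0,0,0.005,-0.1905,-0.61,0,0,0.005,-0.1905,-0.61,0], grip_force=60)

```text
t: 22.82
tcp_pos: [0.4563, -0.3513, 0.0841]
tool_rot: [0.455, 0.891, -0.001, 0.002]
force: [0.5, 0.7, 7.1]
finger_gap: 0.091
gripper_force: 62.7
```

Request:
step_arm(moves=[0,0,0,0.1,0,0,0,0,0.35,0,0,0,0,0.61,0,0,0,0,0.61,0,0,0,0,0.61,0])

```text
t: 23.45
tcp_pos: [0.4552, -0.3503, 0.2043]
tool_rot: [0.455, 0.891, -0.0, 0.0]
force: [-0.6, 0.3, -1.2]
finger_gap: 0.096
gripper_force: 61.8
```

Run:
```python
from h import *
s=snap("wrist"); cv2.imwrite("pics/w2.png",s["color"]); P=cloud(s).reshape(-1,3); st=s["st"]; print(st["tcp_pos"],st["finger_gap"])
P=P[(P[:,2]>.12)&(P[:,2]<.155)&(np.hypot(P[:,0]-.456,P[:,1]+.3505)<.085)]
print(len(P),cv2.minAreaRect((P[:,:2]*1000).astype(np.float32)),np.percentile(P[:,2],[10,50,90]))
```

```text
[ 0.45516428 -0.35034448  0.20434029] 0.09571962858966541
40538 ((454.75146484375, -349.661865234375), (141.02110290527344, 65.48494720458984), 35.984397888183594) [0.12412071 0.12564154 0.14577802]
```

View pics/w2.png

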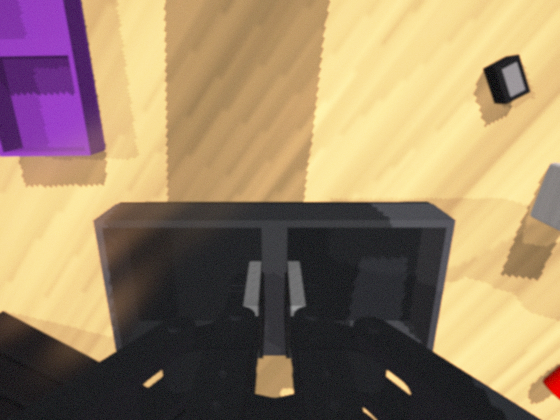

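The tray hangs level at the rib (fingers around (275,290)), with its centre under the TCP. I'm carrying it to the empty tray.

Request:
step_arm(moves=[0,0,1,0,0.1,0,0,1,0,0.1,0,0,1,0,0.1,0,0,1,0,0.1,0,0,1,0,0.1])

```text
t: 24.12
tcp_pos: [0.4553, -0.1499, 0.2031]
tool_rot: [0.309, 0.951, 0.0, -0.001]
force: [-0.5, 0.2, -0.8]
finger_gap: 0.096
gripper_force: 61.7
```

Request:
step_arm(moves=[0,0.7015,0.749,0,0.104,0,0.7015,0.749,0,0.104,0,0.7015,0.749,0,0.104,0,0.7015,0.749,0,0.104,0,0.7015,0.749,0,0.104,0,0.7015,0.749,0,0.104])

```text
t: 24.88
tcp_pos: [0.5947, -0.0026, 0.2033]
tool_rot: [0.152, 0.988, -0.0, -0.001]
force: [-0.6, 0.1, -0.9]
finger_gap: 0.093
gripper_force: 61.7
```

Request:
step_arm(moves=[0,0,0,-0.2,0,0,0,0,-0.4,0,0,0,0,-0.465,0,0,0,0,-0.465,0,0,0,0,-0.465,0])

```text
t: 25.5
tcp_pos: [0.5962, -0.0016, 0.1119]
tool_rot: [0.152, 0.988, -0.0, 0.001]
force: [0.5, -0.0, -0.8]
finger_gap: 0.097
gripper_force: 62.8
```

Request:
step_arm(moves=[0,0,0,-0.01,0,0,0,0,-0.0125,0,0,0,0,-0.0125,0,0.4,0,0,-0.0125,0,0.4,0,0,-0.0125,0,0.4,0,0,-0.0125,0,0.4,0,0,0.1,0,0.4,0,0,0.35,0,0.4,0,0,0.6,0,0.4,0,0,0.6,0])

```text
t: 26.75
tcp_pos: [0.5982, -0.0012, 0.2354]
tool_rot: [0.151, 0.989, -0.0, 0.005]
force: [-0.2, -0.1, -0.4]
finger_gap: 0.401
gripper_force: 0.0
```

Request:
step_arm(moves=[0.4,-0.7,-1,0,0,0.4,-0.7,-1,0,0,0.4,-0.7,-1,0,0,0.4,-0.7,-1,0,0,0.4,-0.7,-1,0,0,0.4,-0.7,-1,0,0])

```text
t: 27.5
tcp_pos: [0.4556, -0.2005, 0.2303]
tool_rot: [0.152, 0.988, 0.001, -0.001]
force: [-0.2, -0.5, -0.1]
finger_gap: 0.404
gripper_force: 0.0
```

Request:
step_arm(moves=[0.4,0,-1,0,0,0.4,0,-1,0,0,0.4,0,-1,0,0,0.4,0,-1,0,0,0.4,0,-1,0,0])

```text
t: 28.12
tcp_pos: [0.4565, -0.3997, 0.2301]
tool_rot: [0.151, 0.989, 0.001, -0.0]
force: [0.6, 0.7, -0.7]
finger_gap: 0.399
gripper_force: 0.0
```

```bash
python3 chk.py
python3 - <<'E'
from h import *
s=snap("top"); W=cloud(s); P=W[110:185,215:315].reshape(-1,3); z=P[:,2]
for lo,hi in((.04,.06),(.026,.035)):
    Q=P[(z>lo)&(z<hi)]; print(len(Q),cv2.minAreaRect((Q[:,:2]*1000).astype(np.float32)),np.percentile(Q[:,2],[10,50,90]))
for x0,y0,x1,y1 in((340,110,378,143),(163,113,193,143)):
    Q=W[y0:y1,x0:x1].reshape(-1,3);Q=Q[(Q[:,2]>.038)&(Q[:,2]<.06)];print(cv2.minAreaRect((Q[:,:2]*1000).astype(np.float32)) if len(Q) else 0)
E
```

```text
-1 -1 [-32.9 -36.7] [34.3 47.3] 89.7 ztop 52.6
-1 1 [-32.1  35.8] [47.6 35. ] 1.2 ztop 52.5
1 -1 [ 29.8 -36.9] [34.5 47.8] 89.9 ztop 52.7
1 1 [33.  33.7] [49. 35.] 3.3 ztop 52.5
433 ((595.5889892578125, 6.026283264160156), (126.99632263183594, 66.28921508789062), 72.19922637939453) [0.04218326 0.04840544 0.05058867]
948 ((595.0316162109375, 7.954429626464844), (119.94184112548828, 62.99882507324219), 72.31595611572266) [0.0267406  0.02832823 0.03065822]
0
((640.7827758789062, 200.71197509765625), (41.1233024597168, 42.212005615234375), 85.36445617675781)
```

View pics/chk.png

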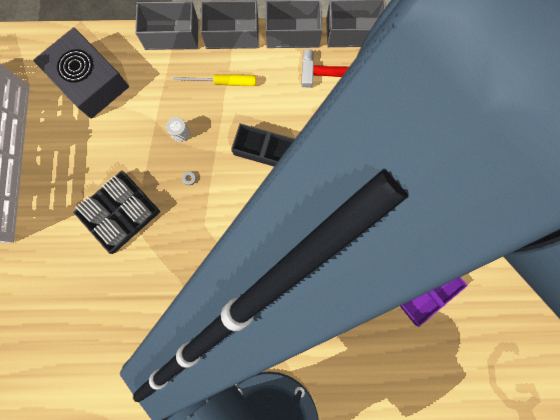

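The sinks fill the big tray (117,212). The stack at (262,143) is partly hidden by the arm, but its visible edges give the right yaw (72.2° against 72.7°), a rim height of about 50 mm, and a centre at about (596,0) mm. The job is ready to hand in.

```bash
python3 -c "
from station import manip
print(manip.sign_off())"
```

```text
the job is handed in; nothing more can be done
None
```

I handed the job in at about 28 s. All four heat sinks stand in the big tray within about 3 mm of their pocket centres, and only then was the emptied small tray stacked on the empty one. The arm partly hid the stack in the last picture, but its visible edges put it within a few mm and about 0.5° of square. The round cooler is where it started, and the housing was hidden in that picture but never approached.

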